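# Stack the fish tins and slide the pile into its wooden bay

### The job

Put the three flat fish tins away: stack them squarely, edges flush, into one pile on the worktop somewhere in front of the mouth of the wooden bay, and let go of it. Then slide the whole pile lengthwise into the bay until it is fully home against the back, still square. Leave the mug, the salt shaker and the garlic where they are.

Things in the scene. Friction and masses are not known exactly. Their poses are not given: they have to be found in the camera images.
- tin_1: one of three identical flat rectangular fish tins, plain silvery metal, rimmed, flush ring pull on top near its +x end: 104 long (x axis) x 60 wide (y axis) x 18 mm high, rounded corners, about 120 g. Both faces flat: tins stack 18 mm apart, nothing interlocks. Starts flat on the worktop, ring pull up. Origin: centre of the underside. Grip across the 60 mm width
- tin_2: one of three identical flat rectangular fish tins, plain silvery metal, rimmed, flush ring pull on top near its +x end: 104 long (x axis) x 60 wide (y axis) x 18 mm high, rounded corners, about 120 g. Both faces flat: tins stack 18 mm apart, nothing interlocks. Starts flat on the worktop, ring pull up. Origin: centre of the underside. Grip across the 60 mm width
- tin_3: one of three identical flat rectangular fish tins, plain silvery metal, rimmed, flush ring pull on top near its +x end: 104 long (x axis) x 60 wide (y axis) x 18 mm high, rounded corners, about 120 g. Both faces flat: tins stack 18 mm apart, nothing interlocks. Starts flat on the worktop, ring pull up. Origin: centre of the underside. Grip across the 60 mm width
- bay: fixed light-wood bay without a floor of its own, open in front towards the robot: side walls 66 mm apart inside, 10 mm thick, 60 mm high, front edges rounded; back wall 60 mm behind the mouth, so a pile that is home stands 44 mm out. Origin: centre of the mouth at worktop height; x axis points straight in, z up. The worktop is free for 200 mm before it
- bay_back (a point): middle of the bay's inner back face, 30 mm above the worktop: 60 mm in from the mouth. A wooden hood 8 mm thick covers the rear 32 mm of the inside (60 mm clear under it, 68 mm overall height); the front part is open above. Axes as the bay's
- mug: mug, yellow above and blue below, 78 mm across (114 mm with its handle), 92 mm high; a bystander. Origin: centre of the underside
- salt: white salt shaker with grey top, 44 mm across, 90 mm high; a bystander. Origin: centre of the underside
- garlic_bulb: garlic bulb, about 60 mm across and 58 mm high; a bystander. Origin: centre of the underside

How it is judged:
On the way, in this order (a step that is already met when the one before it is completed fails the run):
1. the three tins lie in one square pile on the worktop before the bay (wholly outside or nearly so: every tin's middle at least 45 mm in front of the mouth), released and at rest (horizontal distance between tin_1 and tin_2 below 0.006 m and distance between tin_1 and tin_2 above 0.014 m and angle between the x axis of tin_1 and the x axis of tin_2, either way round below 0.09 rad and horizontal distance between each of tin_1, tin_2 and tin_3 below 0.006 m and distance between each of tin_1, tin_2 and tin_3 above 0.014 m and angle between the x axis of each of tin_1, tin_2 and the x axis of tin_3, either way round below 0.09 rad and angle between each of tin_1, tin_2, tin_3's own z axis and vertical below 0.06 rad and height (world z) of each of tin_1, tin_2, tin_3 below 0.042 m and x of each of tin_1, tin_2, tin_3 in the frame of bay below -0.045 m and linear speed of each of tin_1, tin_2, tin_3 below 0.02 m/s and contact force between each of tin_1, tin_2, tin_3 and the fingers below 0.1 N), for 0.1 s.
2. the pile is home in the bay, still square (horizontal distance between tin_1 and tin_2 below 0.006 m and distance between tin_1 and tin_2 above 0.014 m and angle between the x axis of tin_1 and the x axis of tin_2, either way round below 0.09 rad and horizontal distance between each of tin_1, tin_2 and tin_3 below 0.006 m and distance between each of tin_1, tin_2 and tin_3 above 0.014 m and angle between the x axis of each of tin_1, tin_2 and the x axis of tin_3, either way round below 0.09 rad and angle between each of tin_1, tin_2, tin_3's own z axis and vertical below 0.06 rad and height (world z) of each of tin_1, tin_2, tin_3 below 0.042 m and x of each of tin_1, tin_2, tin_3 in the frame of bay above 0.002 m and y of tin_1 in the frame of bay between -0.006 and 0.006 m and angle between the x axis of each of tin_1, tin_2, tin_3 and the x axis of bay, either way round below 0.1 rad and y of tin_2 in the frame of bay between -0.006 and 0.006 m and y of tin_3 in the frame of bay between -0.006 and 0.006 m), for 0.2 s.
At the end, for the whole second after the job is handed in: Tins flat in one pile on the worktop, any order: centres within 6 mm seen from above, long sides parallel within 0.09 rad; each tin's middle 2 mm or more inside the mouth (8 when touching the back), within 6 mm of the bay's centre line and 0.1 rad of its direction; released, at rest (all of step 2 and linear speed of each of tin_1, tin_2, tin_3 below 0.02 m/s and contact force between each of tin_1, tin_2, tin_3 and the fingers below 0.1 N).
It fails at once if the mug is shoved or knocked over (distance of mug from where it was at the start of the episode above 0.04 m or angle between mug's own z axis and vertical above 0.5 rad).
It fails at once if the salt shaker is shoved or knocked over (distance of salt from where it was at the start of the episode above 0.04 m or angle between salt's own z axis and vertical above 0.5 rad).
It fails at once if the garlic is shoved or knocked over (distance of garlic_bulb from where it was at the start of the episode above 0.04 m or angle between garlic_bulb's own z axis and vertical above 0.5 rad).
It also fails if it takes over 72 s, if anything falls off the work surface, if the arm or the gripper's body presses on something with over 40 N, if the wrist force passes 120 N, or if a joint passes its speed limit or range.

### The arm

A 7-joint arm with a two-finger parallel gripper is mounted at the origin on a cart in front of the work surface, level with it; the furniture and walls round the work are solid. World frame = base frame: x ahead of the robot, y to its left, z up, the work surface at z = 0. Lengths are in m, angles in rad, forces in N, time in s.
With the tool pointing down it reaches from about 0.35 to 0.9 m from the base axis. Payload 7.2 kg.
Tool frame: the origin (TCP) lies at the very end of the fingers, on their centre line; the grasp point (between the pads) lies 19 mm behind it (ctrl.tcp_to_grasp is the distance from the TCP to the grasp point, in m); z points along the fingers, y is the line along which they close (so a half turn about z gives the same grasp; the last joint's range is limited). The gripper opens to 88 mm and grips with 3 to 60 N. Pads are 20 mm wide; open, the fingers measure 115 mm over their backs; the gripper's body (75 mm by 178 mm) begins 61 mm behind the grasp point.
Start: joints at [1.277, 0.411, -0.013, 1.596, 0.006, 1.134, -0.082], TCP at [0.14, -0.609, 0.223] pointing down, gripper open.
Joint ranges: [-2.95, 2.95], [-0.29, 1.99], [-1.47, 1.44], [0.14, 2.54], [-1.03, 4.17], [0.13, 1.85], [-2.86, 2.86]. Speed limits (rad/s): [2.39, 2.39, 3.01, 3.01, 3.14, 3.14, 3.14].

### API

Orientations are given as a unit quaternion [x, y, z, w].
In Python, from plant import ctrl, eyes gives the robot as it stands (ctrl), with the cameras (eyes).
- The arm moves only by the shell command python3 nudge.py 'ROWS' [FORCE]. ROWS is a JSON list of rows, 1 to 20 of them, each of 7 numbers: a rotation vector rx, ry, rz in rad, then dx, dy, dz in m, then the opening from 0.0 (shut) to 1.0 (fully open); each row shifts and turns the commanded pose from where the row before left it, along the tool's axes as they then stand; what a row does not reach is not made up. A row lasts 1/12 s, in which the tool goes at most 0.0417 m and 0.125 rad, less where a joint would pass 70% of its speed; a pose out of reach is approached as far as the arm can. The fingers move at their own pace and stop on an object; FORCE is the grip in N (left out, the last holds). Time passes only in rows, so rows that do not move let the fingers close. It prints the time, the measured TCP pose, the force, the opening and the grip force at its end.
- ctrl.sense(): the state, without advancing time (a new reading comes with each control period).
- eyes.capture(name): name is "scene" or "top" or "wrist"; returns a dict with "img" (400x640x3 uint8, blue, green, red), "fx", "fy", "cx", "cy" (pixels), "origin" and "rotation" of the camera in the world. Camera axes: x right, y down, z forward; pixel columns grow to the right and rows downward; lengths in m; the calibration is good to about 2 mm. A picture is of the moment at which its call begins. There is no depth.
- ctrl.job_done(): hands the job in; it is judged then, once.
The state is a dict: "clock": time; "qpos": joint angles; "joint_vel": joint speeds; "joint_efforts": joint torques, N m; "tcp_pos": TCP position; "tool_rot": TCP orientation; "contact_force": force on the tool from outside, world axes, zero at the start; "wrist_torque": the same for the moment, N m; "grip_width": opening from 0.0 (shut) to 1.0 (fully open); "grip_force": force on a finger pad.
Only numpy, scipy, OpenCV 4.12 (cv2) and the standard library are available. Lean on these libraries where they do the work, as an engineer would, in place of code of your own. Each camera call takes 0.05 s, during which the arm holds its last target. There are 200 camera calls.

## Working session

There is one attempt and no reset: what is moved stays moved. The work goes in short steps, Python scripts to look and compute and a shell command to move; the robot and the scene stay as the last step left them, time stands still between calls to the robot, and variables do not carry over. Pictures are saved under pics/ and viewed, at most 10 in all, crops included, and the job is handed in when it is done.

```bash
ls; mkdir -p pics
python3 - <<'E'
from plant import ctrl, eyes
import cv2
s=ctrl.sense();print(s['clock'],s['tcp_pos'],s['tool_rot'],s['grip_width'],ctrl.tcp_to_grasp)
for n in('top','scene'):
    c=eyes.capture(n);cv2.imwrite(f'pics/{n}0.png',c['img']);print(n,c['fx'],c['cx'],c['cy'],c['origin'],c['rotation'])
E
```

```text
nudge.py
pics
plant.py
0.0 [ 0.13976841 -0.60869064  0.22183396] [ 9.93632796e-01  1.12664512e-01 -1.41891196e-04 -7.44827622e-04] 1.0014669163891792 0.0187
top 406.0106353429685 316.0638027608687 197.85929834738937 [0.41710957 0.01559499 1.23340622] [ 0.71311314 -0.69970233  0.02779819 -0.03337008]
scene 425.58071657500454 329.1610737587841 202.675597203368 [-0.16577545  0.87998894  1.21822156] [-0.31512805  0.87424146 -0.34512702  0.13146681]
```

View pics/top0.png

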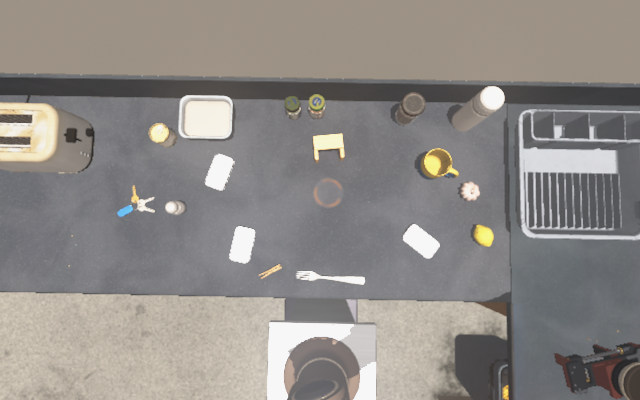

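View pics/scene0.png

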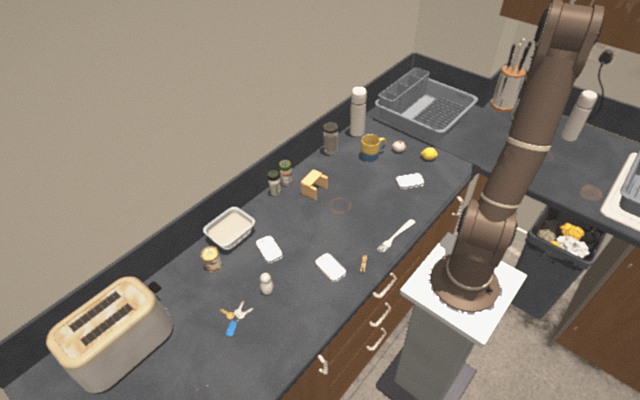

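The top view shows the tins near (219,172), (242,244) and (421,241), and the bay near (328,145) with its mouth towards the robot (down). The mug is at (437,165), the garlic at (470,190) and the salt at (175,207). The scene view agrees.

```bash
cat > h.py <<'E'
import numpy as np,cv2
from scipy.spatial.transform import Rotation as R
from plant import ctrl, eyes
def ray(c,uv,z):
    uv=np.atleast_2d(uv).astype(float)
    d=np.c_[(uv[:,0]-c['cx'])/c['fx'],(uv[:,1]-c['cy'])/c['fy'],np.ones(len(uv))]@R.from_quat(c['rotation']).as_matrix().T
    o=np.array(c['origin']);return o+d*((z-o[2])/d[:,2])[:,None]
def proj(c,p):
    q=(np.atleast_2d(p)-c['origin'])@R.from_quat(c['rotation']).as_matrix()
    return np.c_[q[:,0]/q[:,2]*c['fx']+c['cx'],q[:,1]/q[:,2]*c['fy']+c['cy']]
def rect(c,cnt,z):
    p=ray(c,cnt.reshape(-1,2),z)[:,:2]
    (m,(w,h),a)=cv2.minAreaRect((p*1000).astype(np.float32))
    if w<h:a+=90;w,h=h,w
    return np.array(m)/1000,w,h,(a+90)%180-90
def blobs(mask,lo=100):
    cs,_=cv2.findContours(mask.astype(np.uint8),cv2.RETR_EXTERNAL,cv2.CHAIN_APPROX_NONE)
    return [k for k in cs if cv2.contourArea(k)>lo]
def tool():
    s=ctrl.sense();m=R.from_quat(s['tool_rot']).as_matrix();return s,np.array(s['tcp_pos']),m
E
python3 - <<'E'
from h import *
c=eyes.capture('top');im=c['img'].astype(int);hsv=cv2.cvtColor(c['img'],cv2.COLOR_BGR2HSV).astype(int)
m=(hsv[...,1]<40)&(hsv[...,2]>170);
for k in blobs(m):
    r=rect(c,k,.018)
    if r[1]<150: print('white',k.mean(0).ravel().round(),r)
w=(hsv[...,0]>10)&(hsv[...,0]<30)&(hsv[...,1]>60)&(hsv[...,2]>120)
w[:, :305]=0;w[:,480:]=0
for k in blobs(w,30):
    r=rect(c,k,.06);print('wood',k.mean(0).ravel().round(),r, rect(c,k,.068))
v=c['img'][110:280,190:470];v=cv2.resize(v,None,fx=2.8,fy=2.8,interpolation=cv2.INTER_CUBIC);cv2.imwrite('pics/z1.png',v)
s,p,M=tool();print(M)
wc=eyes.capture('wrist');print('wristcam in tool', M.T@(np.array(wc['origin'])-p), M.T@R.from_quat(wc['rotation']).as_matrix(), wc['fx'],wc['cx'],wc['cy'])
E
```

```text
white [242. 244.] (array([0.37923618, 0.243914  ]), 106.87217712402344, 65.10794830322266, -10.993751525878906)
white [421. 241.] (array([ 0.39965494, -0.2872644 ]), 106.806884765625, 63.50337219238281, 52.763370513916016)
white [174. 207.] (array([0.48643274, 0.45279404]), 55.85609436035156, 34.492191314697266, 81.68838500976562)
white [146. 205.] (array([0.49215524, 0.53903796]), 51.311790466308594, 45.48417282104492, -86.91171264648438)
white [471. 191.] (array([ 0.55250739, -0.43789169]), 46.866268157958984, 43.104949951171875, 10.541244506835938)
white [220. 172.] (array([0.59698615, 0.320802  ]), 106.44490814208984, 67.39915466308594, -19.090652465820312)
white [328. 143.] (array([ 0.6894281 , -0.00710886]), 84.41466522216797, 25.896793365478516, -83.45924472808838)
white [ 46. 137.] (array([0.69371521, 0.86510968]), 106.68336486816406, 61.487091064453125, 4.327679634094238)
white [ 20. 123.] (array([0.73575262, 0.94275574]), 122.58794403076172, 60.358985900878906, -58.16143989562988)
white [491.  99.] (array([ 0.8405304 , -0.50729413]), 76.35266876220703, 75.12183380126953, 25
[... 557 characters left out ...]
353, -0.00732394]), 88.95976257324219, 77.49378204345703, -84.33935308456421)
wood [316. 101.] (array([0.80702283, 0.03266941]), 42.46647644042969, 41.649166107177734, -51.04364776611328) (array([0.8043645 , 0.03255306]), 42.17694091796875, 41.365203857421875, -51.043487548828125)
[[ 9.74617792e-01  2.23874986e-01 -3.88393875e-04]
 [ 2.23875293e-01 -9.74617099e-01  1.16796622e-03]
 [-1.17056890e-04 -1.22527245e-03 -9.99999243e-01]]
wristcam in tool [ 0.06405597  0.00046714 -0.16230971] [[ 5.88091478e-04 -9.70295684e-01 -2.41921351e-01]
 [ 9.99999796e-01  5.10316363e-04  3.84147959e-04]
 [-2.49280682e-04 -2.41921528e-01  9.70295786e-01]] 350.40485762147256 318.3831704449951 202.52032393543436
```

View pics/z1.png

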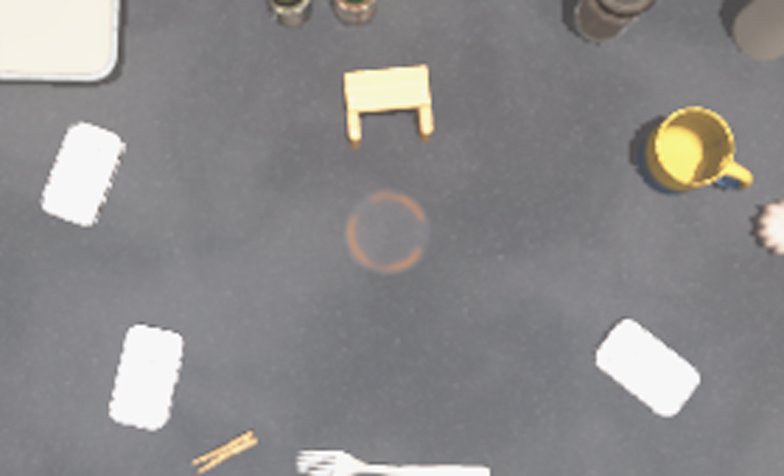

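The crop shows the three tins flat and clear of everything, and the bay opening towards the robot, turned by about +5.7°. Sizes agree with the list (about 107x65 measured with bleed). Next I fly over the right-hand tin and refine its pose with the wrist camera.

```bash
cat >> h.py <<'E'
def go(x,y,z,yaw):
    """tool-axis motion needed: first turn rz, then translate d (in axes after the turn)"""
    s,p,M=tool();cur=np.arctan2(M[1,0],M[0,0])
    dy=(np.radians(yaw)-cur+np.pi)%(2*np.pi)-np.pi
    a=np.radians(yaw)
    e=np.array([x,y,z])-p;d=[e[0]*np.cos(a)+e[1]*np.sin(a),e[0]*np.sin(a)-e[1]*np.cos(a),-e[2]]
    print('t%.2f tcp'%s['clock'],p.round(4),'yaw %.2f'%np.degrees(cur),'tilt',M[:2,2].round(4),'-> rz %.4f'%-dy,'d',np.round(d,4),'|d| %.3f'%np.linalg.norm(d))
E
python3 - <<'E'
from h import *
go(.38,-.31,.2,52.8)
E
```

```text
t0.20 tcp [ 0.1398 -0.6089  0.2221] yaw 12.93 tilt [-0.0003  0.0009] -> rz -0.6958 d [0.3833 0.0106 0.0221] |d| 0.384
```

```bash
python3 nudge.py '[[0,0,-0.116,0,0,0,1],[0,0,-0.116,0,0,0,1],[0,0,-0.116,0,0,0,1],[0,0,-0.116,0,0,0,1],[0,0,-0.116,0,0,0,1],[0,0,-0.116,0,0,0,1],[0,0,0,0.035,0.001,0.002,1],[0,0,0,0.035,0.001,0.002,1],[0,0,0,0.035,0.001,0.002,1],[0,0,0,0.035,0.001,0.002,1],[0,0,0,0.035,0.001,0.002,1],[0,0,0,0.035,0.001,0.002,1],[0,0,0,0.035,0.001,0.002,1],[0,0,0,0.035,0.001,0.002,1],[0,0,0,0.035,0.001,0.002,1],[0,0,0,0.035,0.001,0.002,1],[0,0,0,0.033,0.001,0.002,1],[0,0,0,0,0,0,1],[0,0,0,0,0,0,1]]' 15
cat >> h.py <<'E'
def tins(c,z,lo=2000):
    hsv=cv2.cvtColor(c['img'],cv2.COLOR_BGR2HSV).astype(int)
    m=((hsv[...,1]<45)&(hsv[...,2]>150)).astype(np.uint8)
    m=cv2.morphologyEx(m,cv2.MORPH_CLOSE,np.ones((5,5)))
    for k in blobs(m,lo):
        print('blob',k.reshape(-1,2).min(0),k.reshape(-1,2).max(0),*[np.round(v,4) for v in rect(c,k,z)])
E
python3 - <<'E'
from h import *
c=eyes.capture('wrist');cv2.imwrite('pics/w1.png',c['img']);tins(c,.018);go(.4,-.287,.15,52.8)
E
```

```text
clock: 1.78
tcp_pos: [0.3813, -0.309, 0.2006]
tool_rot: [0.895, 0.447, 0.0, -0.0]
contact_force: [-1.8, -0.7, -0.1]
grip_width: 1.001
grip_force: 0.0
blob [502 148] [569 209] [ 0.553  -0.4378] 63.1663 61.3561 26.1817
blob [  0 132] [192 292] [ 0.1699 -0.2056] 203.5129 128.6227 -54.8545
blob [289 101] [351 207] [ 0.3969 -0.2892] 103.6937 61.45 53.092
blob [39  0] [128  96] [ 0.2823 -0.0796] 100.3055 21.7987 -88.6137
t1.83 tcp [ 0.3802 -0.3105  0.2006] yaw 52.90 tilt [-0.0004 -0.0002] -> rz 0.0018 d [0.0307 0.0016 0.0506] |d| 0.059
```

View pics/w1.png

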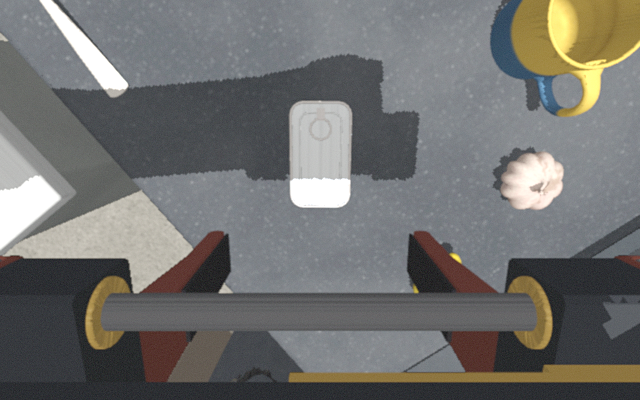

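The wrist view shows the tin at columns 289–351, rows 101–207, with the ring pull at the top, and the 103.7x61.5 mm fit agrees with the real size. Mug and garlic are well clear.

```bash
python3 - <<'E'
from h import *
go(.3969,-.2892,.005,53.1)
E
python3 nudge.py '[[0,0,0,0.026,0.003,0.03,1],[0,0,0,0,0,0.035,1],[0,0,0,0,0,0.035,1],[0,0,0,0,0,0.035,1],[0,0,0,0,0,0.035,1],[0,0,0,0,0,0.0255,1],[0,0,0,0,0,0,1],[0,0,0,0,0,0,1],[0,0,0,0,0,0,0],[0,0,0,0,0,0,0],[0,0,0,0,0,0,0],[0,0,0,0,0,0,0],[0,0,0,0,0,0,0],[0,0,0,0,0,0,0]]' 20
python3 - <<'E'
from h import *
go(.3969,-.2892,.005,53.1)
E
```

```text
t1.83 tcp [ 0.3802 -0.3105  0.2006] yaw 52.90 tilt [-0.0004 -0.0002] -> rz -0.0035 d [0.027  0.0006 0.1956] |d| 0.197
clock: 3.0
tcp_pos: [0.3981, -0.292, 0.0056]
tool_rot: [0.896, 0.445, -0.0, 0.0]
contact_force: [-2.0, 0.8, 5.1]
grip_width: 0.686
grip_force: 20.0
t3.00 tcp [ 0.3981 -0.292   0.0056] yaw 52.80 tilt [-0.     -0.0005] -> rz -0.0052 d [ 0.0015 -0.0026  0.0006] |d| 0.003
```

Gripped (60 mm opening). Now I lift it and move to a spot in front of the bay, from where I can measure the bay.

```bash
python3 - <<'E'
from h import *
go(.52,-.02,.2,5.7)
E
python3 nudge.py '[[0,0,0,0,0,-0.02,0],[0,0,0,0,0,-0.035,0],[0,0,0,0,0,-0.035,0],[0,0,0,0,0,-0.035,0],[0,0,0,0,0,-0.035,0],[0,0,0,0,0,-0.035,0],[0,0,0.118,0,0,0,0],[0,0,0.118,0,0,0,0],[0,0,0.118,0,0,0,0],[0,0,0.118,0,0,0,0],[0,0,0.118,0,0,0,0],[0,0,0.118,0,0,0,0],[0,0,0.114,0,0,0,0]]'
python3 - <<'E'
from h import *
go(.52,-.02,.2,5.7)
E
```

```text
t3.00 tcp [ 0.3981 -0.292   0.0056] yaw 52.80 tilt [-0.     -0.0005] -> rz 0.8221 d [ 0.1483 -0.2585 -0.1944] |d| 0.356
clock: 4.08
tcp_pos: [0.3981, -0.2916, 0.2001]
tool_rot: [0.999, 0.047, -0.0, -0.0]
contact_force: [0.9, -0.3, -1.6]
grip_width: 0.682
grip_force: 20.0
t4.08 tcp [ 0.3981 -0.2916  0.2001] yaw 5.39 tilt [-0.0001  0.    ] -> rz -0.0054 d [ 1.483e-01 -2.581e-01  1.000e-04] |d| 0.298
```

```bash
python3 nudge.py '[[0,0,0,0.0185,-0.0323,0,0],[0,0,0,0.0185,-0.0323,0,0],[0,0,0,0.0185,-0.0323,0,0],[0,0,0,0.0185,-0.0323,0,0],[0,0,0,0.0185,-0.0323,0,0],[0,0,0,0.0185,-0.0323,0,0],[0,0,0,0.0185,-0.0323,0,0],[0,0,0,0.0185,-0.0323,0,0],[0,0,0,0,0,0,0],[0,0,0,0,0,0,0],[0,0,0,0,0,0,0]]'
python3 - <<'E'
from h import *
c=eyes.capture('wrist');cv2.imwrite('pics/w2.png',c['img']);go(.52,-.02,.2,5.7)
E
```

```text
clock: 5.0
tcp_pos: [0.5193, -0.0202, 0.1998]
tool_rot: [0.999, 0.05, -0.0, 0.0]
contact_force: [0.0, 0.3, -1.5]
grip_width: 0.682
grip_force: 20.0
t5.05 tcp [ 0.5192 -0.021   0.1999] yaw 5.66 tilt [-0.0008 -0.0007] -> rz -0.0007 d [ 0.0009 -0.0009 -0.0001] |d| 0.001
```

View pics/w2.png

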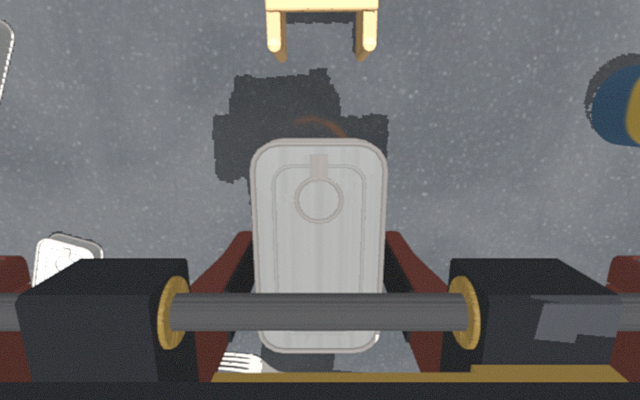

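The held tin is fully visible (rows 138–353, cols 251–386). The bay's wall tops are at the top of the image, with outer edges at columns 266 and 378 and front feet at about row 60. Measuring the bay from the outer edges (86 mm apart at z=0.06), the feet at z=0 and the hood front edge.

```bash
cat > bay.py <<'E'
from h import *
c=eyes.capture('wrist')
hsv=cv2.cvtColor(c['img'],cv2.COLOR_BGR2HSV).astype(int)
w=(hsv[...,0]>8)&(hsv[...,0]<32)&(hsv[...,1]>45)&(hsv[...,2]>70);w[75:]=0;w[:,:220]=0;w[:,420:]=0
L=[];Rr=[]
for r in range(18,42):
    i=np.where(w[r])[0]
    if len(i):L.append((i[0]-.5+.0,r));Rr.append((i[-1]+.5,r))
PL=ray(c,L,.06);PR=ray(c,Rr,.06)
fl=np.polyfit(PL[:,0],PL[:,1],1);fr=np.polyfit(PR[:,0],PR[:,1],1)
print('yaw',np.degrees(np.arctan([fl[0],fr[0]])),'width',np.hypot(*0*fl)+abs(np.polyval(fl,.65)-np.polyval(fr,.65)))
k=(fl+fr)/2;
ro,co=np.where(w);m=c['cx']
for s in(co<320,co>320):
    r=ro[s].max();print('foot',r,co[s][ro[s]==r].mean(),ray(c,[(co[s][ro[s]==r].mean(),r+.5)],0)[0])
e=[]
for col in range(292,352,5):
    e.append((col,np.where(w[:40,col])[0].max()+.5))
H=ray(c,e,.068);g=np.polyfit(H[:,1],H[:,0],1);print('hood rows',[x[1] for x in e],'hood edge slope deg',np.degrees(np.arctan(-g[0])))
a=np.arctan(k[0]);u=np.array([np.cos(a),np.sin(a)])
hx=np.polyval(g,np.polyval(k,.66));print('hood mid',hx,np.polyval(k,hx),'=> mouth',np.array([hx,np.polyval(k,hx)])-.028*u)
# held tin
s,p,M=tool()
t=((hsv[...,1]<45)&(hsv[...,2]>135)).astype(np.uint8)
for n,cols in(('mid',range(275,365,5)),):
    f=[];b=[]
    for q in cols:
        i=np.where(t[110:,q])[0]+110
        f.append((q,i[0]-.5)); 
        j=i[i>335]
        if len(j): b.append((q,j[j<360][-1]+.5))
    zt=p[2]-.005+.018
    F=(ray(c,f,zt)-p)@M;B=(ray(c,b,zt)-p)@M
    print('tin front x',np.median(F[:,0]),'back x',np.median(B[:,0]),'len',np.median(F[:,0])-np.median(B[:,0]),'mid',(np.median(F[:,0])+np.median(B[:,0]))/2)
E
python3 bay.py
```

```text
yaw [4.17907737 7.95720524] width 0.0881573724621441
foot 61 280.5 [0.62942582 0.02586498 0.        ]
foot 61 359.0 [ 0.63696698 -0.04972673  0.        ]
hood rows [np.float64(12.5), np.float64(12.5), np.float64(11.5), np.float64(11.5), np.float64(11.5), np.float64(11.5), np.float64(11.5), np.float64(11.5), np.float64(11.5), np.float64(11.5), np.float64(11.5), np.float64(11.5)] hood edge slope deg 6.428743007709494
hood mid 0.6591962178595291 -0.00933851741194977 => mouth [ 0.63135345 -0.01230165]
tin front x 0.05503805391508096 back x -0.04902718196817965 len 0.10406523588326061 mid 0.003005435973450654
```

The held tin measures 104.1 mm with its middle 3 mm ahead of the TCP. Bay: mouth ≈ (0.632, −0.012), yaw ≈ 6°. Pile centre is set at (0.5325, −0.0225).

Run:
```python
from h import *
go(.5295,-.0228,.0062,6.0)
```

```text
t5.10 tcp [ 0.5192 -0.0214  0.1999] yaw 5.60 tilt [-0.0006 -0.0008] -> rz -0.0069 d [0.0101 0.0024 0.1937] |d| 0.194
```

```bash
python3 nudge.py '[[0,0,-0.007,0.01,0.0024,0.02,0],[0,0,0,0,0,0.035,0],[0,0,0,0,0,0.035,0],[0,0,0,0,0,0.035,0],[0,0,0,0,0,0.035,0],[0,0,0,0,0,0.02,0],[0,0,0,0,0,0.01,0],[0,0,0,0,0,0.0035,0],[0,0,0,0,0,0,0],[0,0,0,0,0,0,0]]'
python3 - <<'E'
from h import *
go(.5295,-.0228,.0062,6.0)
E
```

```text
clock: 5.93
tcp_pos: [0.5308, -0.022, 0.0077]
tool_rot: [0.999, 0.053, 0.001, 0.0]
contact_force: [0.2, 0.4, -0.5]
grip_width: 0.684
grip_force: 20.0
t5.93 tcp [ 0.5308 -0.022   0.0077] yaw 6.05 tilt [ 0.0017 -0.0003] -> rz 0.0009 d [-0.0014  0.0007  0.0015] |d| 0.002
```

```bash
python3 nudge.py '[[0,0,0,0,0,0.0017,0],[0,0,0,0,0,0,0],[0,0,0,0,0,0,0],[0,0,0,0,0,0,1],[0,0,0,0,0,0,1],[0,0,0,0,0,0,1],[0,0,0,0,0,0,1],[0,0,0,0,0,-0.03,1],[0,0,0,0,0,-0.04,1],[0,0,0,0,0,-0.04,1],[0,0,0,0,0,-0.04,1],[0,0,0,0,0,-0.04,1],[0,0,0,0,0,0,1],[0,0,0,0,0,0,1]]'
cat > look.py <<'E'
from h import *
import sys
z=float(sys.argv[1]);c=eyes.capture('wrist');tins(c,z);s,p,M=tool();print(s['clock'],p.round(4))
E
python3 look.py .018
python3 - <<'E'
from h import *
go(.35,.235,.2,-11)
E
```

```text
clock: 7.1
tcp_pos: [0.5314, -0.0213, 0.1974]
tool_rot: [0.999, 0.053, 0.003, 0.001]
contact_force: [-0.5, -0.2, -0.1]
grip_width: 1.002
grip_force: 0.0
blob [288 128] [349 232] [ 0.5325 -0.0227] 104.4368 60.5435 6.196
7.15 [ 0.5301 -0.0215  0.1954]
t7.15 tcp [ 0.5301 -0.0215  0.1954] yaw 6.10 tilt [ 0.0015 -0.0005] -> rz 0.2985 d [-0.2257 -0.2174 -0.0046] |d| 0.313
```

Tin at (0.5325, −0.0227), 6.2°, just as planned. Next, the left near tin.

```bash
python3 nudge.py '[[0,0,0.1,0,0,0,1],[0,0,0.1,0,0,0,1],[0,0,0.098,0,0,0,1],[0,0,0,-0.025,-0.0241,0,1],[0,0,0,-0.025,-0.0241,0,1],[0,0,0,-0.025,-0.0241,0,1],[0,0,0,-0.025,-0.0241,0,1],[0,0,0,-0.025,-0.0241,0,1],[0,0,0,-0.025,-0.0241,0,1],[0,0,0,-0.025,-0.0241,0,1],[0,0,0,-0.025,-0.0241,0,1],[0,0,0,-0.025,-0.0241,-0.004,1],[0,0,0,0,0,0,1],[0,0,0,0,0,0,1],[0,0,0,0,0,0,1]]'
python3 look.py .018
python3 - <<'E'
from h import *
go(.3792,.2439,.005,-11)
E
```

```text
clock: 8.4
tcp_pos: [0.35, 0.2334, 0.1977]
tool_rot: [0.995, -0.095, -0.001, 0.001]
contact_force: [0.7, -0.3, -0.4]
grip_width: 1.002
grip_force: 0.0
blob [167 330] [465 381] [0.1537 0.2731] 342.5343 65.9765 79.3013
blob [470 178] [639 216] [0.2884 0.0023] 169.0385 28.05 83.7059
blob [267 102] [334 212] [0.3757 0.2458] 107.4026 64.0976 -12.289
blob [ 0 57] [ 96 112] [0.4883 0.4604] 88.3985 46.1921 70.3862
8.45 [0.3504 0.2331 0.1979]
t8.45 tcp [0.3504 0.2331 0.1979] yaw -11.03 tilt [-0.0018 -0.0013] -> rz -0.0005 d [ 0.0262 -0.0161  0.1929] |d| 0.195
```

```bash
python3 - <<'E'
from h import *
go(.3768,.245,.005,-12)
E
python3 nudge.py '[[0,0,0.017,0.0235,-0.017,0.03,1],[0,0,0,0,0,0.035,1],[0,0,0,0,0,0.035,1],[0,0,0,0,0,0.035,1],[0,0,0,0,0,0.035,1],[0,0,0,0,0,0.0225,1],[0,0,0,0,0,0,1],[0,0,0,0,0,0,1]]'
python3 - <<'E'
from h import *
go(.3768,.245,.005,-12)
E
```

```text
t8.45 tcp [0.3504 0.2331 0.1979] yaw -11.03 tilt [-0.0018 -0.0013] -> rz 0.0170 d [ 0.0233 -0.0172  0.1929] |d| 0.195
clock: 9.12
tcp_pos: [0.3762, 0.2449, 0.005]
tool_rot: [0.995, -0.105, -0.001, 0.001]
contact_force: [0.1, -0.8, -0.4]
grip_width: 0.999
grip_force: 0.0
t9.12 tcp [0.3762 0.2449 0.005 ] yaw -12.02 tilt [-0.0029 -0.0025] -> rz -0.0003 d [ 0.0006 -0.0002 -0.    ] |d| 0.001
```

```bash
python3 nudge.py '[[0,0,0,0,0,0,0],[0,0,0,0,0,0,0],[0,0,0,0,0,0,0],[0,0,0,0,0,0,0],[0,0,0,0,0,0,0],[0,0,0,0,0,0,0],[0,0,0,0,0,-0.02,0],[0,0,0,0,0,-0.035,0],[0,0,0,0,0,-0.035,0],[0,0,0,0,0,-0.035,0],[0,0,0,0,0,-0.035,0],[0,0,0,0,0,-0.035,0],[0,0,-0.105,0,0,0,0],[0,0,-0.105,0,0,0,0],[0,0,-0.105,0,0,0,0]]' 20
python3 - <<'E'
from h import *
go(.5295,-.0228,.2,6.1)
E
```

```text
clock: 10.37
tcp_pos: [0.3767, 0.2466, 0.2024]
tool_rot: [0.998, 0.056, 0.001, -0.0]
contact_force: [0.3, 0.1, -1.7]
grip_width: 0.685
grip_force: 20.0
t10.37 tcp [0.3767 0.2466 0.2024] yaw 6.41 tilt [0.002  0.0003] -> rz 0.0054 d [0.1233 0.2841 0.0024] |d| 0.310
```

```bash
python3 nudge.py '[[0,0,0.005,0.0137,0.0316,0,0],[0,0,0,0.0137,0.0316,0,0],[0,0,0,0.0137,0.0316,0,0],[0,0,0,0.0137,0.0316,0,0],[0,0,0,0.0137,0.0316,0,0],[0,0,0,0.0137,0.0316,0,0],[0,0,0,0.0137,0.0316,0,0],[0,0,0,0.0137,0.0316,0,0],[0,0,0,0.0137,0.0316,0.002,0],[0,0,0,0,0,0,0],[0,0,0,0,0,0,0],[0,0,0,0,0,0,0]]'
python3 bay.py
python3 - <<'E'
from h import *
go(.5295,-.0228,.0255,6.1)
E
```

```text
clock: 11.37
tcp_pos: [0.5277, -0.023, 0.1993]
tool_rot: [0.999, 0.051, -0.0, -0.0]
contact_force: [-0.8, -0.4, -1.3]
grip_width: 0.682
grip_force: 20.0
yaw [6.50178476 6.83012197] width 0.08834839488820419
foot 70 278.5 [0.62930916 0.02575847 0.        ]
foot 70 356.5 [ 0.6370608  -0.04964557  0.        ]
hood rows [np.float64(23.5), np.float64(23.5), np.float64(23.5), np.float64(23.5), np.float64(23.5), np.float64(23.5), np.float64(23.5), np.float64(23.5), np.float64(23.5), np.float64(23.5), np.float64(22.5), np.float64(22.5)] hood edge slope deg 6.596485829131724
hood mid 0.6591305103986992 -0.009064218096317203 => mouth [ 0.6313198 -0.0123145]
tin front x 0.060747555573346206 back x -0.049552861634856844 len 0.11030041720820305 mid 0.005597346969244681
t11.42 tcp [ 0.5276 -0.0224  0.1994] yaw 5.92 tilt [-0.0005  0.0006] -> rz -0.0032 d [0.0018 0.0006 0.1739] |d| 0.174
```

Run:
```python
from h import *
c=eyes.capture('wrist');cv2.imwrite('pics/w3.png',cv2.resize(c['img'][100:370,210:430],None,fx=2.2,fy=2.2,interpolation=cv2.INTER_CUBIC))
```

```text
(no output)
```

View pics/w3.png

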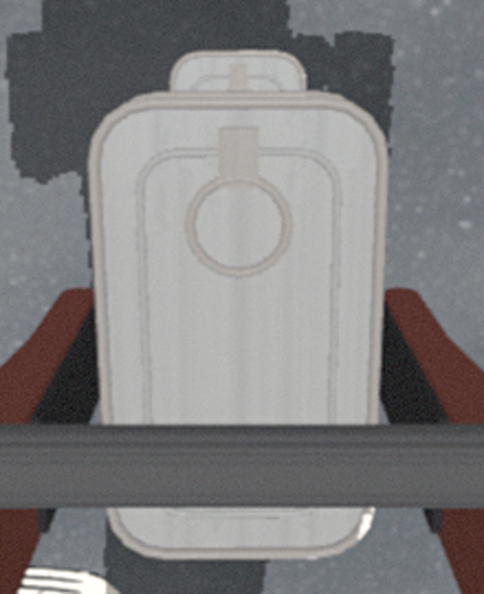

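The crop shows the held tin with the placed tin's front peeking out beyond it (that spoiled the "front" reading); the held tin spans rows 142–353, so its middle is about 2 mm ahead of the TCP. Target TCP is (0.5305, −0.0229).

```bash
python3 - <<'E'
from h import *
go(.5305,-.0229,.0242,6.1)
E
python3 nudge.py '[[0,0,-0.003,0.0028,0.0005,0.02,0],[0,0,0,0,0,0.035,0],[0,0,0,0,0,0.035,0],[0,0,0,0,0,0.035,0],[0,0,0,0,0,0.03,0],[0,0,0,0,0,0.015,0],[0,0,0,0,0,0.003,0],[0,0,0,0,0,0,0],[0,0,0,0,0,0,0],[0,0,0,0,0,0,0]]'
python3 - <<'E'
from h import *
go(.5305,-.0229,.0235,6.1)
E
```

```text
t11.47 tcp [ 0.5277 -0.0222  0.1996] yaw 5.96 tilt [-0.0002  0.0004] -> rz -0.0025 d [0.0027 0.001  0.1754] |d| 0.175
clock: 12.3
tcp_pos: [0.5317, -0.0231, 0.0274]
tool_rot: [0.999, 0.053, 0.001, -0.0]
contact_force: [0.0, 0.1, -1.3]
grip_width: 0.68
grip_force: 20.0
t12.30 tcp [ 0.5317 -0.0231  0.0274] yaw 6.07 tilt [0.0016 0.0002] -> rz -0.0006 d [-0.0012 -0.0003  0.0039] |d| 0.004
```

```bash
python3 nudge.py '[[0,0,0,-0.0012,-0.0003,0.002,0],[0,0,0,0,0,0.0016,0],[0,0,0,0,0,0,0],[0,0,0,0,0,0,0]]'
python3 nudge.py '[[0,0,0,0,0,0,1],[0,0,0,0,0,0,1],[0,0,0,0,0,0,1],[0,0,0,0,0,0,1],[0,0,0,0,0,-0.03,1],[0,0,0,0,0,-0.04,1],[0,0,0,0,0,-0.04,1],[0,0,0,0,0,-0.04,1],[0,0,0,0,0,-0.022,1],[0,0,0,0,0,0,1],[0,0,0,0,0,0,1]]'
python3 look.py .036
python3 - <<'E'
from h import *
go(.565,.32,.2,-19)
E
```

```text
clock: 12.63
tcp_pos: [0.5305, -0.0235, 0.0242]
tool_rot: [0.999, 0.053, 0.001, 0.0]
contact_force: [-2.2, 1.3, 8.6]
grip_width: 0.681
grip_force: 20.0
clock: 13.55
tcp_pos: [0.5305, -0.0239, 0.196]
tool_rot: [0.999, 0.052, 0.001, 0.0]
contact_force: [-0.2, -0.0, -0.3]
grip_width: 1.001
grip_force: 0.0
blob [285 127] [351 238] [ 0.532  -0.0244] 105.8669 60.6531 6.4807
13.6 [ 0.5296 -0.0239  0.1945]
t13.60 tcp [ 0.5296 -0.0239  0.1945] yaw 5.99 tilt [-0.0001 -0.0003] -> rz 0.4362 d [-0.0785 -0.3367 -0.0055] |d| 0.346
```

Stacked at (0.532, −0.0244), within about 2 mm of the first. Now the third tin.

```bash
python3 nudge.py '[[0,0,0.109,0,0,0,1],[0,0,0.109,0,0,0,1],[0,0,0.109,0,0,0,1],[0,0,0.109,0,0,0,1],[0,0,0,-0.0078,-0.0337,-0.0005,1],[0,0,0,-0.0078,-0.0337,-0.0005,1],[0,0,0,-0.0078,-0.0337,-0.0005,1],[0,0,0,-0.0078,-0.0337,-0.0005,1],[0,0,0,-0.0078,-0.0337,-0.0005,1],[0,0,0,-0.0078,-0.0337,-0.0005,1],[0,0,0,-0.0078,-0.0337,-0.0005,1],[0,0,0,-0.0078,-0.0337,-0.0005,1],[0,0,0,-0.0078,-0.0337,-0.0005,1],[0,0,0,-0.0078,-0.0337,-0.0005,1],[0,0,0,0,0,0,1],[0,0,0,0,0,0,1],[0,0,0,0,0,0,1]]'
python3 look.py .018
python3 - <<'E'
from h import *
go(.597,.321,.005,-19)
E
```

```text
clock: 15.02
tcp_pos: [0.565, 0.3193, 0.1976]
tool_rot: [0.986, -0.165, -0.001, 0.001]
contact_force: [0.2, 0.6, -0.3]
grip_width: 1.002
grip_force: 0.0
blob [273  98] [336 205] [0.5952 0.3209] 103.3905 59.929 -18.9565
blob [89  0] [303  88] [0.7178 0.3783] 187.4279 73.5152 71.1258
15.0667 [0.5655 0.3185 0.1981]
t15.07 tcp [0.5655 0.3185 0.1981] yaw -19.04 tilt [-0.0021 -0.0024] -> rz -0.0007 d [ 0.029  -0.0126  0.1931] |d| 0.196
```

```bash
python3 nudge.py '[[0,0,0,0.0276,-0.013,0.03,1],[0,0,0,0,0,0.035,1],[0,0,0,0,0,0.035,1],[0,0,0,0,0,0.035,1],[0,0,0,0,0,0.035,1],[0,0,0,0,0,0.0225,1],[0,0,0,0,0,0,1],[0,0,0,0,0,0,1],[0,0,0,0,0,0,0],[0,0,0,0,0,0,0],[0,0,0,0,0,0,0],[0,0,0,0,0,0,0],[0,0,0,0,0,0,0],[0,0,0,0,0,0,0]]' 20
python3 - <<'E'
from h import *
go(.5955,.321,.005,-19)
E
```

```text
clock: 16.23
tcp_pos: [0.5957, 0.3237, 0.0093]
tool_rot: [0.986, -0.165, 0.001, -0.0]
contact_force: [-0.8, -1.4, 6.3]
grip_width: 0.681
grip_force: 20.0
t16.23 tcp [0.5957 0.3237 0.0093] yaw -18.98 tilt [0.0012 0.0003] -> rz 0.0004 d [0.0007 0.0026 0.0043] |d| 0.005
```

```bash
python3 nudge.py '[[0,0,0,0,0,-0.02,0],[0,0,0,0,0,-0.035,0],[0,0,0,0,0,-0.035,0],[0,0,0,0,0,-0.035,0],[0,0,0,0,0,-0.035,0],[0,0,0,0,0,-0.03,0],[0,0,-0.11,0,0,0,0],[0,0,-0.11,0,0,0,0],[0,0,-0.11,0,0,0,0],[0,0,-0.108,0,0,0,0]]'
python3 - <<'E'
from h import *
go(.5305,-.0239,.2,6.1)
E
```

```text
clock: 17.07
tcp_pos: [0.595, 0.3235, 0.1983]
tool_rot: [0.998, 0.056, 0.0, 0.0]
contact_force: [-0.8, -0.3, 0.1]
grip_width: 0.684
grip_force: 20.0
t17.07 tcp [0.595  0.3235 0.1983] yaw 6.45 tilt [ 0.0001 -0.0003] -> rz 0.0060 d [-0.101   0.3386 -0.0017] |d| 0.353
```

```bash
python3 nudge.py '[[0,0,0.006,-0.0101,0.0339,0,0],[0,0,0,-0.0101,0.0339,0,0],[0,0,0,-0.0101,0.0339,0,0],[0,0,0,-0.0101,0.0339,0,0],[0,0,0,-0.0101,0.0339,0,0],[0,0,0,-0.0101,0.0339,0,0],[0,0,0,-0.0101,0.0339,0,0],[0,0,0,-0.0101,0.0339,0,0],[0,0,0,-0.0101,0.0339,0,0],[0,0,0,-0.0101,0.0339,-0.001,0],[0,0,0,0,0,0,0],[0,0,0,0,0,0,0],[0,0,0,0,0,0,0]]'
sed -i 's/^z=.*/&\nif len(sys.argv)>2:cv2.imwrite(sys.argv[2],cv2.resize(c["img"][100:370,210:430],None,fx=2.2,fy=2.2,interpolation=cv2.INTER_CUBIC))/' look.py
python3 look.py .036 pics/w4.png
python3 - <<'E'
from h import *
go(.5305,-.0239,.048,6.1)
E
```

```text
clock: 18.15
tcp_pos: [0.529, -0.0235, 0.1993]
tool_rot: [0.999, 0.05, 0.0, -0.0]
contact_force: [0.3, 0.6, -1.0]
grip_width: 0.684
grip_force: 20.0
blob [260 330] [378 351] [ 0.3615 -0.0419] 124.7055 25.2867 -83.6383
blob [252 125] [385 292] [ 0.5014 -0.0271] 166.8184 125.8566 5.8004
18.2 [ 0.5292 -0.0227  0.1993]
t18.20 tcp [ 0.5292 -0.0227  0.1993] yaw 5.85 tilt [0.0003 0.0006] -> rz -0.0043 d [0.0012 0.0014 0.1513] |d| 0.151
```

View pics/w4.png

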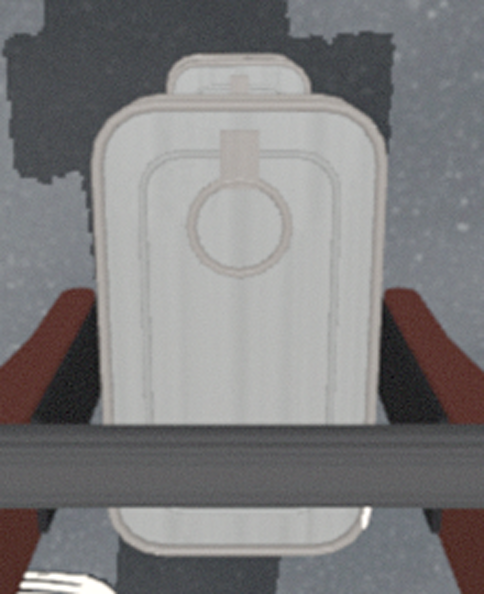

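The third tin sits the same in the hand (rows 143–352, its middle 2 mm ahead of the TCP, held a few mm lower between the fingers). Descending onto the pile.

```bash
python3 nudge.py '[[0,0,-0.004,0.001,0.001,0.02,0],[0,0,0,0,0,0.035,0],[0,0,0,0,0,0.035,0],[0,0,0,0,0,0.035,0],[0,0,0,0,0,0.02,0],[0,0,0,0,0,0.0045,0],[0,0,0,0,0,0,0],[0,0,0,0,0,0,0],[0,0,0,0,0,0,0],[0,0,0,0,0,0,0]]'
python3 - <<'E'
from h import *
go(.5303,-.0237,.045,6.1)
E
```

```text
clock: 19.03
tcp_pos: [0.5314, -0.0246, 0.0513]
tool_rot: [0.999, 0.052, 0.001, 0.0]
contact_force: [0.4, -0.1, -1.2]
grip_width: 0.677
grip_force: 20.0
t19.03 tcp [ 0.5314 -0.0246  0.0513] yaw 6.02 tilt [ 0.0029 -0.0002] -> rz -0.0014 d [-0.001  -0.001   0.0063] |d| 0.006
```

```bash
python3 nudge.py '[[0,0,0,-0.001,-0.001,0.003,0],[0,0,0,0,0,0.002,0],[0,0,0,0,0,0,0],[0,0,0,0,0,0,0]]'; python3 nudge.py '[[0,0,0,0,0,0.001,0],[0,0,0,0,0,0,0],[0,0,0,0,0,0,0]]'
```

```text
clock: 19.37
tcp_pos: [0.5294, -0.0239, 0.0452]
tool_rot: [0.999, 0.052, 0.0, 0.0]
contact_force: [-0.5, 0.2, 4.2]
grip_width: 0.685
grip_force: 20.0
clock: 19.62
tcp_pos: [0.5295, -0.024, 0.0451]
tool_rot: [0.999, 0.052, 0.001, 0.0]
contact_force: [-4.3, -0.5, 14.9]
grip_width: 0.68
grip_force: 20.0
```

Contact made. I release, lower the open fingers round the pile, squeeze it gently to square the sides, then open and rise to look.

```bash
python3 nudge.py '[[0,0,0,0,0,-0.0015,0],[0,0,0,0,0,0,1],[0,0,0,0,0,0,1],[0,0,0,0,0,0,1],[0,0,0,0,0,0,1],[0,0,0,0,0,0.02,1],[0,0,0,0,0,0.017,1],[0,0,0,0,0,0,1],[0,0,0,0,0,0,1]]'
python3 nudge.py '[[0,0,0,0,0,0,0],[0,0,0,0,0,0,0],[0,0,0,0,0,0,0],[0,0,0,0,0,0,0],[0,0,0,0,0,0,0],[0,0,0,0,0,0,0]]' 8
python3 nudge.py '[[0,0,0,0,0,0,1],[0,0,0,0,0,0,1],[0,0,0,0,0,0,1],[0,0,0,0,0,0,1],[0,0,0,0,0,-0.03,1],[0,0,0,0,0,-0.04,1],[0,0,0,0,0,-0.04,1],[0,0,0,0,0,-0.04,1],[0,0,0,0,0,-0.04,1],[0,0,0,0,0,0,1],[0,0,0,0,0,0,1],[0,0,0,0,0,0,1]]'
python3 look.py .054 pics/w5.png; python3 bay.py 2>&1 | head -5
```

```text
clock: 20.37
tcp_pos: [0.5283, -0.0238, 0.0075]
tool_rot: [0.999, 0.052, -0.001, -0.0]
contact_force: [-0.5, -0.6, -0.6]
grip_width: 1.0
grip_force: 0.0
clock: 20.87
tcp_pos: [0.5296, -0.0233, 0.0089]
tool_rot: [0.999, 0.053, 0.001, -0.0]
contact_force: [-1.0, 2.5, 5.7]
grip_width: 0.686
grip_force: 8.0
clock: 21.87
tcp_pos: [0.5286, -0.0243, 0.1976]
tool_rot: [0.999, 0.052, -0.0, 0.0]
contact_force: [-0.2, 0.1, -0.9]
grip_width: 1.001
grip_force: 0.0
blob [284 124] [352 243] [ 0.5315 -0.0244] 107.622 60.3745 6.0022
21.9167 [ 0.5281 -0.0242  0.1968]
yaw [7.78071656 6.19197755] width 0.08802404134140729
foot 70 277.5 [0.62896821 0.02530655 0.        ]
foot 70 356.0 [ 0.63691967 -0.05002184  0.        ]
hood rows [np.float64(22.5), np.float64(22.5), np.float64(22.5), np.float64(22.5), np.float64(22.5), np.float64(22.5), np.float64(22.5), np.float64(22.5), np.float64(22.5), np.float64(22.5), np.float64(22.5), np.float64(22.5)] hood edge slope deg 6.026714609358745
hood mid 0.659231835947076 -0.008952828299376825 => mouth [ 0.63143981 -0.0123592 ]
```

View pics/w5.png

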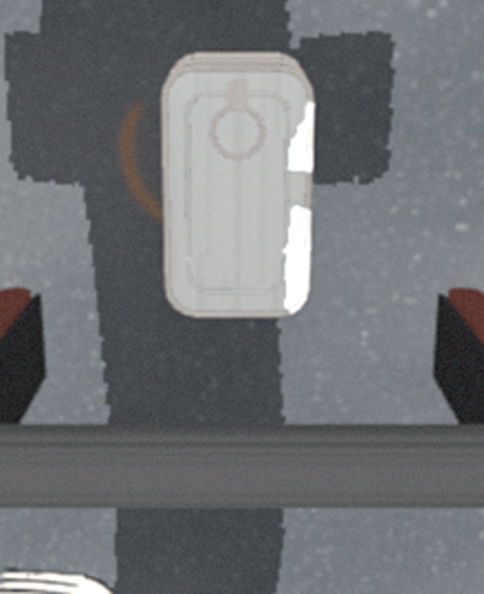

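The pile is square in plan, at (0.5315, −0.0244) and 6.0°. From the visible rim the top tin sits about 2 mm back, which a flat push on the rear will even out. The bay axis is at about −0.023 there, so the pile is 1 mm off laterally, inside the clearance. Now I go behind the pile with the fingers part open, for two-point contact.

```bash
python3 nudge.py '[[0,0,0,-0.033,0,0,0.25],[0,0,0,-0.033,0,0,0.25],[0,0,0,-0.033,0,0,0.25],[0,0,0,0,0,0,0.25],[0,0,0,0,0,0,0.25],[0,0,0,0,0,0,0.25]]'
python3 - <<'E'
from h import *
u=np.array([np.cos(np.radians(6.2)),np.sin(np.radians(6.2))])
p=np.array([.6314,-.0123])-.198*u;print(p);go(*p,.006,6.2);tins(eyes.capture('wrist'),.054)
E
```

```text
clock: 22.47
tcp_pos: [0.431, -0.0344, 0.1977]
tool_rot: [0.999, 0.052, -0.0, -0.0]
contact_force: [0.3, -0.3, 0.3]
grip_width: 0.582
grip_force: 0.0
[ 0.43455811 -0.03368387]
t22.47 tcp [ 0.431  -0.0344  0.1977] yaw 5.99 tilt [-0.0003  0.0002] -> rz -0.0036 d [ 0.0036 -0.0003  0.1917] |d| 0.192
blob [393   0] [639 209] [ 0.4984 -0.2106] 203.4662 141.9595 -49.7112
blob [0 0] [358 290] [0.4624 0.1078] 384.107 194.0752 -46.9749
blob [0 0] [77 51] [0.5401 0.2015] 63.79 37.3172 -83.9735
```

```bash
python3 nudge.py '[[0,0,-0.0035,0.003,0,0.02,0.25],[0,0,0,0,0,0.035,0.25],[0,0,0,0,0,0.035,0.25],[0,0,0,0,0,0.035,0.25],[0,0,0,0,0,0.03,0.25],[0,0,0,0,0,0.025,0.25],[0,0,0,0,0,0.011,0.25],[0,0,0,0,0,0,0.25],[0,0,0,0,0,0,0.25],[0,0,0,0,0,0,0.25]]'
python3 - <<'E'
from h import *
u=np.array([np.cos(np.radians(6.2)),np.sin(np.radians(6.2))])
p=np.array([.6314,-.0123])-.054*u;go(*p,.006,6.2)
E
```

```text
clock: 23.35
tcp_pos: [0.4345, -0.0336, 0.0075]
tool_rot: [0.999, 0.054, 0.0, -0.0]
contact_force: [0.3, 0.3, -0.6]
grip_width: 0.251
grip_force: 0.0
t23.35 tcp [ 0.4345 -0.0336  0.0075] yaw 6.22 tilt [0.0006 0.0003] -> rz 0.0004 d [1.44e-01 1.00e-04 1.50e-03] |d| 0.144
```

Push part way (about 9 cm), then check.

```bash
python3 nudge.py '[[0,0,0,0.01,0,0,0.25],[0,0,0,0.01,0,0,0.25],[0,0,0,0.007,0,0,0.25],[0,0,0,0.004,0,0,0.25],[0,0,0,0.004,0,0,0.25],[0,0,0,0.004,0,0,0.25],[0,0,0,0.004,0,0,0.25],[0,0,0,0.004,0,0,0.25],[0,0,0,0.004,0,0,0.25],[0,0,0,0.004,0,0,0.25],[0,0,0,0.004,0,0,0.25],[0,0,0,0.004,0,0,0.25],[0,0,0,0.004,0,0,0.25],[0,0,0,0.004,0,0,0.25],[0,0,0,0.004,0,0,0.25],[0,0,0,0.003,0,0,0.25],[0,0,0,0.002,0,0,0.25],[0,0,0,0,0,0,0.25],[0,0,0,0,0,0,0.25]]'
python3 - <<'E'
from h import *
u=np.array([np.cos(np.radians(6.2)),np.sin(np.radians(6.2))])
p=np.array([.6314,-.0123])-.054*u;go(*p,.006,6.2)
c=eyes.capture('wrist');cv2.imwrite('pics/w6.png',c['img'])
E
```

```text
clock: 24.93
tcp_pos: [0.5138, -0.0252, 0.0074]
tool_rot: [0.999, 0.054, 0.001, -0.0]
contact_force: [-0.6, 1.0, 0.6]
grip_width: 0.248
grip_force: 0.0
t24.93 tcp [ 0.5138 -0.0252  0.0074] yaw 6.21 tilt [0.0012 0.0002] -> rz 0.0001 d [ 0.0643 -0.0001  0.0014] |d| 0.064
```

View pics/w6.png

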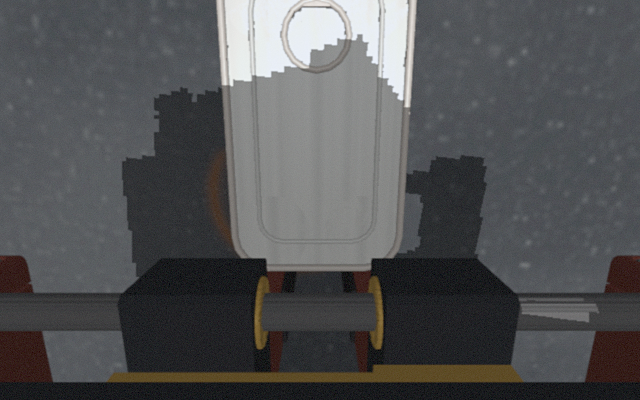

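The top tin sits straight and centred (columns 232–407, rear edge at row 270, tool x ≈ +10 mm), against the fingers and on the bay axis. Continuing in.

```bash
python3 nudge.py '[[0,0,0,0.003,0,0,0.25],[0,0,0,0.004,0,0,0.25],[0,0,0,0.004,0,0,0.25],[0,0,0,0.004,0,0,0.25],[0,0,0,0.004,0,0,0.25],[0,0,0,0.004,0,0,0.25],[0,0,0,0.004,0,0,0.25],[0,0,0,0.004,0,0,0.25],[0,0,0,0.004,0,0,0.25],[0,0,0,0.004,0,0,0.25],[0,0,0,0.004,0,0,0.25],[0,0,0,0.004,0,0,0.25],[0,0,0,0.004,0,0,0.25],[0,0,0,0.004,0,0,0.25],[0,0,0,0.003,0,0,0.25],[0,0,0,0.002,0,0,0.25],[0,0,0,0,0,0,0.25],[0,0,0,0,0,0,0.25]]'
python3 nudge.py '[[0,0,0,0.002,0,0,0.25],[0,0,0,0,0,0,0.25],[0,0,0,0,0,0,0.25]]'
python3 nudge.py '[[0,0,0,0.002,0,0,0.25],[0,0,0,0,0,0,0.25],[0,0,0,0,0,0,0.25]]'
```

```text
clock: 26.48
tcp_pos: [0.5735, -0.0187, 0.0073]
tool_rot: [0.999, 0.054, 0.001, -0.0]
contact_force: [0.7, -0.5, -0.7]
grip_width: 0.252
grip_force: 0.0
clock: 26.73
tcp_pos: [0.5746, -0.0186, 0.0072]
tool_rot: [0.999, 0.054, -0.0, 0.0]
contact_force: [-2.6, 0.5, 2.7]
grip_width: 0.254
grip_force: 1.4
clock: 26.98
tcp_pos: [0.577, -0.0184, 0.0072]
tool_rot: [0.999, 0.054, 0.0, -0.0]
contact_force: [-2.9, -0.3, 0.7]
grip_width: 0.251
grip_force: 1.1
```

```bash
python3 nudge.py '[[0,0,0,0.0015,0,0,0.25],[0,0,0,0,0,0,0.25],[0,0,0,0,0,0,0.25]]'
python3 nudge.py '[[0,0,0,0.0015,0,0,0.25],[0,0,0,0,0,0,0.25],[0,0,0,0,0,0,0.25]]'
python3 - <<'E'
from h import *
c=eyes.capture('wrist')
for q in(250,265,280,319,360,375,390):
    g=c['img'][:,q].astype(int).mean(1);d=np.diff(g[215:300]);r=215+d.argmin();print(q,r,d.min(),end=' ; ')
E
```

```text
clock: 27.23
tcp_pos: [0.5784, -0.0182, 0.0071]
tool_rot: [0.999, 0.054, 0.0, -0.0]
contact_force: [-2.3, -0.5, 1.2]
grip_width: 0.25
grip_force: 1.3
clock: 27.48
tcp_pos: [0.5798, -0.0181, 0.0071]
tool_rot: [0.999, 0.054, 0.0, 0.0]
contact_force: [-3.3, -0.6, 1.3]
grip_width: 0.251
grip_force: 1.7
250 257 -63.66666666666666 ; 265 258 -44.666666666666664 ; 280 271 -51.0 ; 319 271 -39.33333333333333 ; 360 271 -46.00000000000001 ; 375 257 -56.33333333333333 ; 390 257 -55.33333333333333 ;
```

```bash
for i in 1; do python3 nudge.py '[[0,0,0,0.0015,0,0,0.25],[0,0,0,0,0,0,0.25],[0,0,0,0,0,0,0.25]]'; done
python3 nudge.py '[[0,0,0,0.0015,0,0,0.25],[0,0,0,0,0,0,0.25],[0,0,0,0,0,0,0.25]]'
```

```text
clock: 27.78
tcp_pos: [0.5797, -0.0181, 0.007]
tool_rot: [0.999, 0.054, -0.001, 0.0]
contact_force: [-8.5, -0.4, 5.7]
grip_width: 0.253
grip_force: 4.3
clock: 28.03
tcp_pos: [0.5797, -0.0181, 0.0069]
tool_rot: [0.999, 0.054, -0.003, 0.0]
contact_force: [-13.4, -1.0, 10.4]
grip_width: 0.25
grip_force: 6.9
```

Stalled with force rising to 13 N about where home should be. Backing off and lifting to check.

```bash
python3 nudge.py '[[0,0,0,-0.006,0,0,0.25],[0,0,0,-0.015,0,0,0.25],[0,0,0,-0.03,0,0,0.25],[0,0,0,0,0,-0.03,0.25],[0,0,0,0,0,-0.04,0.25],[0,0,0,0,0,-0.04,0.25],[0,0,0,0,0,-0.04,0.25],[0,0,0,0,0,-0.04,0.25],[0,0,0,0.03,0,0,0.25],[0,0,0,0.03,0,0,0.25],[0,0,0,0,0,0,0.25],[0,0,0,0,0,0,0.25]]'
python3 - <<'E'
from h import *
c=eyes.capture('wrist');cv2.imwrite('pics/w7.png',c['img']);tins(c,.054)
E
```

```text
clock: 29.03
tcp_pos: [0.593, -0.0163, 0.1971]
tool_rot: [0.999, 0.054, 0.001, -0.0]
contact_force: [-0.3, 0.1, -1.8]
grip_width: 0.25
grip_force: 0.0
blob [134 197] [258 264] [0.5421 0.0934] 115.626 57.1759 -78.3198
blob [262  54] [373 233] [ 0.6284 -0.0111] 151.4186 91.894 4.744
```

View pics/w7.png

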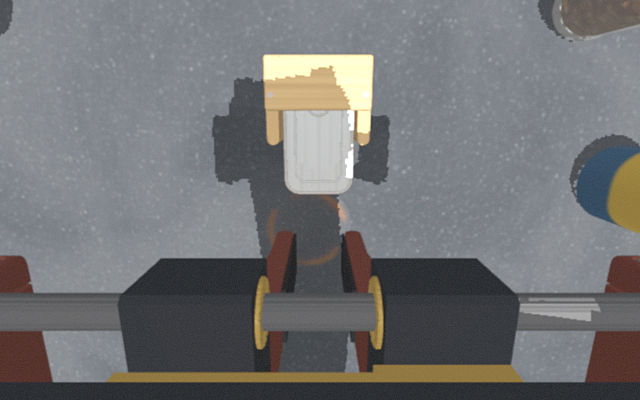

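The pile is in the bay, straight and centred between the walls (tin columns 285–353, rear edge at row 193; walls 266–371). One numeric check of depth and flush rear edges from further back.

```bash
python3 - <<'E'
from h import *
c=eyes.capture('wrist');u=np.array([np.cos(np.radians(6.1)),np.sin(np.radians(6.1))]);n=np.array([-u[1],u[0]]);m=np.array([.6323,-.0123])
for q in(300,310,319,330,338):
    g=c['img'][170:215,q].astype(int).mean(1);r=170+np.diff(g).argmin()+.5;P=ray(c,[(q,r)],.054)[0,:2]-m;print(q,r,'bay x %.4f y %.4f'%(P@u,P@n))
for r in(150,165,180):
    g=c['img'][r].astype(int);b=(g.min(1)>140)&(np.ptp(g,axis=1)<35);i=np.where(b[275:362])[0]+275
    for q in(i[0]-.5,i[-1]+.5):
        P=ray(c,[(q,r)],.054)[0,:2]-m;print(r,q,'x %.4f y %.4f'%(P@u,P@n))
E
python3 nudge.py '[[0,0,0,-0.038,0,0,0.25],[0,0,0,-0.038,0,0,0.25],[0,0,0,-0.038,0,0,0.25],[0,0,0,0,0,0,0.25],[0,0,0,0,0,0,0.25],[0,0,0,0,0,0,0.25]]'
python3 - <<'E'
from h import *
c=eyes.capture('wrist');u=np.array([np.cos(np.radians(6.1)),np.sin(np.radians(6.1))]);m=np.array([.6323,-.0123])
for h in(.054,.036,.018,0):
    P=np.r_[m-.044*u,h];print(h,'expect row',proj(c,P)[0].round(1))
for q in(310,325):print(q,list(enumerate(c['img'][0:110,q].astype(int).mean(1).astype(int)))[::1])
E
```

```text
300 192.5 bay x -0.0435 y 0.0158
310 192.5 bay x -0.0435 y 0.0069
319 191.5 bay x -0.0425 y -0.0011
330 192.5 bay x -0.0434 y -0.0109
338 191.5 bay x -0.0425 y -0.0180
150 283.5 x -0.0059 y 0.0297
150 353.5 x -0.0057 y -0.0308
165 283.5 x -0.0189 y 0.0300
165 352.5 x -0.0188 y -0.0303
180 284.5 x -0.0322 y 0.0294
180 351.5 x -0.0321 y -0.0298
clock: 29.63
tcp_pos: [0.4787, -0.0294, 0.1978]
tool_rot: [0.999, 0.054, 0.001, 0.0]
contact_force: [0.8, 0.2, -1.0]
grip_width: 0.248
grip_force: 0.0
0.054 expect row [316.8  56.8]
0.036 expect row [316.9  60.2]
0.018 expect row [316.9  63.3]
0 expect row [317.  66.]
310 [(0, np.int64(255)), (1, np.int64(255)), (2, np.int64(255)), (3, np.int64(255)), (4, np.int64(255)), (5, np.int64(255)), (6, np.int64(255)), (7, np.int64(255)), (8, np.int64(255)), (9, np.int64(255)), (10, np.int64(255)), (11, np.int64(255)), (12, np.int64(255)), (13, np.int64(255)), (14, np.int64(255)), (15, np.int64(255)), (16, np.int64(255)), (17, np.int64(255)), (18, np.int64(255)), (19, np.int64(255)), (20, np.int64(255)), (21, np.int64(255)), (22, np.int64(255)), (23, np.
[... 3376 characters left out ...]
64(90)), (76, np.int64(90)), (77, np.int64(94)), (78, np.int64(98)), (79, np.int64(98)), (80, np.int64(98)), (81, np.int64(105)), (82, np.int64(98)), (83, np.int64(103)), (84, np.int64(98)), (85, np.int64(99)), (86, np.int64(93)), (87, np.int64(96)), (88, np.int64(92)), (89, np.int64(90)), (90, np.int64(93)), (91, np.int64(92)), (92, np.int64(90)), (93, np.int64(87)), (94, np.int64(90)), (95, np.int64(94)), (96, np.int64(95)), (97, np.int64(95)), (98, np.int64(98)), (99, np.int64(92)), (100, np.int64(93)), (101, np.int64(90)), (102, np.int64(83)), (103, np.int64(84)), (104, np.int64(86)), (105, np.int64(88)), (106, np.int64(90)), (107, np.int64(79)), (108, np.int64(91)), (109, np.int64(87))]
```

Top tin: rear at bay x ≈ −0.043, sides at ±0.030, so it is home and centred. But the rear-view profile ends at row 71.5 where 66 is expected at table height, so the bottom tin may trail by around 5 mm (rounded fingertips). I push the bottom one separately, with the tool tilted so the tips lead.

```bash
python3 nudge.py '[[0,0,0,0,0,0.03,0.25],[0,0,0,0,0,0.035,0.25],[0,0,0,0,0,0.035,0.25],[0,0,0,0,0,0.035,0.25],[0,0,0,0,0,0.03,0.25],[0,0,0,0,0,0.025,0.25],[0,0.075,0,0,0,0,0.25],[0,0.075,0,0,0,0,0.25],[0,0,0,0,0,0,0.25],[0,0,0,0,0,0,0.25],[0,0,0,0,0,0,0.25]]'
python3 - <<'E'
from h import *
s,p,M=tool();print(p,M.round(3))
u=np.array([np.cos(np.radians(6.2)),np.sin(np.radians(6.2))])
t=np.r_[np.array([.5700,-.0191]),.005];print('d tool',(M.T@(t-p)).round(4),'fwd 1mm',M.T@np.r_[u,0])
E
```

```text
clock: 30.6
tcp_pos: [0.4799, -0.0288, 0.0076]
tool_rot: [0.996, 0.054, 0.075, -0.004]
contact_force: [1.5, -0.3, -0.1]
grip_width: 0.247
grip_force: 0.0
[ 0.47985614 -0.02884881  0.00755853] [[ 0.983  0.108  0.148]
 [ 0.107 -0.994  0.016]
 [ 0.149  0.    -0.989]]
d tool [0.0893 0.0001 0.0161] fwd 1mm [9.88814193e-01 3.58881831e-04 1.49152146e-01]
```

```bash
python3 nudge.py '[[0,0,0,0.015,0,0.0027,0.25],[0,0,0,0.015,0,0.0027,0.25],[0,0,0,0.015,0,0.0027,0.25],[0,0,0,0.015,0,0.0027,0.25],[0,0,0,0.015,0,0.0027,0.25],[0,0,0,0.0143,0,0.0026,0.25],[0,0,0,0,0,0,0.25],[0,0,0,0,0,0,0.25],[0,0,0,0,0,0,0.25]]'
python3 nudge.py '[[0,0,0,0.002,0,0.0003,0.25],[0,0,0,0.002,0,0.0003,0.25],[0,0,0,0,0,0,0.25],[0,0,0,0,0,0,0.25]]'
python3 nudge.py '[[0,0,0,0.002,0,0.0003,0.25],[0,0,0,0.001,0,0.00015,0.25],[0,0,0,0,0,0,0.25],[0,0,0,0,0,0,0.25]]'
```

```text
clock: 31.35
tcp_pos: [0.5682, -0.0194, 0.0046]
tool_rot: [0.996, 0.054, 0.074, -0.004]
contact_force: [0.6, -0.1, 0.4]
grip_width: 0.248
grip_force: 0.0
clock: 31.68
tcp_pos: [0.5725, -0.0189, 0.0047]
tool_rot: [0.996, 0.054, 0.075, -0.004]
contact_force: [-0.4, 0.2, -0.2]
grip_width: 0.248
grip_force: 0.0
clock: 32.02
tcp_pos: [0.5756, -0.0185, 0.0046]
tool_rot: [0.996, 0.054, 0.075, -0.004]
contact_force: [0.3, 0.1, -0.3]
grip_width: 0.25
grip_force: 0.0
```

```bash
R='clock'; python3 nudge.py '[[0,0,0,0.0015,0,0.0002,0.25],[0,0,0,0.0015,0,0.0002,0.25],[0,0,0,0,0,0,0.25],[0,0,0,0,0,0,0.25]]'
python3 nudge.py '[[0,0,0,0.0015,0,0.0002,0.25],[0,0,0,0,0,0,0.25],[0,0,0,0,0,0,0.25]]'
```

```text
clock: 32.35
tcp_pos: [0.5787, -0.0182, 0.0046]
tool_rot: [0.996, 0.054, 0.075, -0.004]
contact_force: [0.2, 0.3, 0.3]
grip_width: 0.246
grip_force: 0.0
clock: 32.6
tcp_pos: [0.58, -0.0181, 0.0046]
tool_rot: [0.996, 0.054, 0.075, -0.004]
contact_force: [-1.5, 0.0, -0.2]
grip_width: 0.25
grip_force: 0.2
```

```bash
python3 nudge.py '[[0,0,0,0.0015,0,0.0002,0.25],[0,0,0,0,0,0,0.25],[0,0,0,0,0,0,0.25]]'
python3 nudge.py '[[0,0,0,0.0015,0,0.0002,0.25],[0,0,0,0,0,0,0.25],[0,0,0,0,0,0,0.25]]'
```

```text
clock: 32.85
tcp_pos: [0.5801, -0.0181, 0.0043]
tool_rot: [0.996, 0.054, 0.073, -0.004]
contact_force: [-6.2, -0.3, 3.8]
grip_width: 0.247
grip_force: 2.5
clock: 33.1
tcp_pos: [0.5803, -0.0181, 0.0041]
tool_rot: [0.996, 0.054, 0.072, -0.004]
contact_force: [-9.7, -0.2, 7.3]
grip_width: 0.248
grip_force: 4.7
```

The bottom tin stalls at the same depth straight away, so it was already home and flush (the grey band was only shading). Back off and hand in.

```bash
python3 nudge.py '[[0,0,0,-0.006,0,-0.0009,0.25],[0,0,0,-0.015,0,-0.0022,0.25],[0,0,0,-0.03,0,-0.0045,0.25],[0,0,0,0,0,-0.03,0.25],[0,0,0,0,0,-0.04,0.25],[0,0,0,0,0,-0.04,0.25],[0,0,0,0,0,-0.04,0.25],[0,0,0,0,0,0,0.25],[0,0,0,0,0,0,0.25],[0,0,0,0,0,0,0.25]]'
python3 - <<'E'
from h import *
c=eyes.capture('top');tins(c,.054,60)
print(ctrl.job_done())
E
```

```text
clock: 33.93
tcp_pos: [0.5096, -0.0261, 0.153]
tool_rot: [0.996, 0.054, 0.075, -0.004]
contact_force: [0.2, -0.3, -0.4]
grip_width: 0.248
grip_force: 0.0
blob [350 300] [506 399] [ 0.1022 -0.3099] 387.8091 298.6042 -35.5203
blob [  0 292] [344 399] [0.0938 0.4322] 987.0396 295.9288 -88.7365
blob [295 271] [332 280] [0.2957 0.029 ] 106.1254 25.4917 -88.8577
blob [165 201] [184 214] [0.4834 0.4383] 55.9282 37.9863 -88.9267
blob [134 197] [154 212] [0.4905 0.5274] 58.9512 43.9061 -88.9159
blob [301 192] [309 217] [0.4995 0.0581] 73.8396 21.2802 3.6809
blob [463 181] [479 200] [ 0.5493 -0.4248] 55.6392 46.748 1.0533
blob [313 133] [344 191] [ 0.6264 -0.0093] 172.8582 89.3743 0.1065
blob [148 123] [174 147] [0.6948 0.4882] 88.2597 50.5152 53.7137
blob [518 109] [639 240] [ 0.6057 -0.7443] 381.7422 357.0127 -0.049
blob [  0 102] [ 80 173] [0.6847 0.8498] 250.3114 214.4524 -88.9549
blob [178  95] [232 138] [0.7562 0.3609] 160.8733 130.655 -89.0353
blob [458  86] [504 130] [ 0.7909 -0.4543] 176.6744 73.0687 -44.3238
blob [0 0] [639  83] [0.9947 0.0308] 1945.4437 258.5753 -89.137
the job is handed in; nothing more can be done
None
```

I stacked the three tins squarely in front of the bay, released them and pushed the pile home against the back (centred by wrist camera, stalling at the same depth on two pushes); the job was handed in at about 34 s, nothing touched the mug, salt or garlic, and no verdict came back.

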